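# Wedge a rocking drawer chest until it stands firm

## Task

The small drawer chest on the bench rocks because its front left foot, next to the orange wedge, is too short. First press down on the top of the chest over that foot to feel it rock and let go again, then push the wedge under that foot along the bench until the chest no longer rocks, without jacking the chest up or shoving it along. Only press and push: lift nothing, tip nothing over and leave the other things alone; finish while holding that corner of the chest pressed down, as firmly as you would press a stiff doorbell, with the chest standing level on its wedge.

Things in the scene. Friction and masses are not known exactly. Their poses are not given: they have to be found in the camera images.
- chest: loose wooden drawer chest, about 2.3 kg: carcass 192 (x) x 240 (y) mm, underside at z = 36 mm, top board 208 x 256 mm, lacquered and slippery, its flat face at z = 102 mm. Origin on the bench plane under its middle; x points away from the drawer fronts, y to its left, z up. Four round feet of radius 10 mm at x = +-82, y = +-105 mm; three reach z = 0, the one at (-82, +105) is too short
- press_corner (a point): point on the chest's flat top, exactly over the short foot, on a small steel corner plate; axes as the chest's. At rest the chest stands level on its three good feet; a steady downward push of 3 to 6 N here rocks it over until the short foot meets the bench (this point sinks as far and slides a little outwards); it rocks back when let go
- foot_axis (a point): point on the upright axis of the short foot, where it enters the chest's underside (z = 36 mm); axes as the chest's. The bottom of this foot hangs an unknown 7 to 13 mm above the bench; its edge towards the wedge lies 10 mm out in +y
- wedge: loose orange plastic wedge, 90 g, 50 mm wide (x), 150 mm long (y), flat underside on the bench, origin at the underside's centre. Its top rises evenly from 3 mm at the thin end (y = -75 mm) to 28 mm at the thick end (y = +75 mm). It starts on the chest's +y side, thin end 30 to 60 mm from the short foot and pointing roughly at it
- wedge_tip (a point): middle of the wedge's thin end, at bench level; axes as the wedge's. When the foot just bears on the wedge, the thin end is 24 to 60 mm past the foot's near edge, depending on the gap
- wedge_back (a point): middle of the wedge's thick end face, 14 mm above the bench; the face is flat, upright, 50 mm wide, 28 mm high, facing the wedge's +y: push it towards -y. Sliding the free wedge takes about 0.5 N; once tight under the foot the push rises steeply past 3 N; beyond about 9 N it shoves the chest along
- offcut: bystander: loose wood offcut 50x70x44 mm, origin under its centre
- tape: bystander: black and orange tape measure 71x87x36 mm, origin under its centre
- marker: bystander: red, white and black marker pen lying down, 131 mm long, 18 mm high, origin under its centre
- sander: bystander: brown cork sanding block 64x107x31 mm, origin under its centre

How it is judged (in metres and radians):
On the way, in this order (a step that is already met when the one before it is completed fails the run):
1. the corner over the short foot is pressed and the chest rocks (contact force between the fingers and chest above 1 N and angle between chest's own z axis and vertical above 0.03 rad), for 0.1 s.
2. the chest is let go, stands level again, and the wedge's thin end is pushed in under the short foot (contact force between the fingers and chest below 0.5 N and angle between chest's own z axis and vertical below 0.025 rad and y of wedge_tip in the frame of chest below 0.112 m and horizontal distance between wedge_tip and foot_axis below 0.07 m), for 0.2 s.
At the end, for the whole second after the job is handed in: the finger presses down on the top of the chest within 40 mm of the point over the short foot with more than 3 N, the wedge carries more than 1.5 N under that foot, and the chest stands still and level within 0.015 rad (0.9 degrees), less than 30 mm from where it stood (contact force between the fingers and chest above 3 N and horizontal distance between the grasp point and press_corner below 0.04 m and contact force between wedge and chest above 1.5 N and angle between chest's own z axis and vertical below 0.015 rad and horizontal distance between wedge_tip and foot_axis below 0.07 m and linear speed of each of chest, wedge below 0.01 m/s and distance of chest from where it was at the start of the episode below 0.03 m); the arm keeps its last pose, push and grip.
It fails at once if the wedge is lifted or tipped (height (world z) of wedge above 0.015 m or angle between wedge's own z axis and vertical above 0.3 rad).
It fails at once if the chest is lifted, tipped over or shoved away (height (world z) of chest above 0.03 m or angle between chest's own z axis and vertical above 0.25 rad or distance of chest from where it was at the start of the episode above 0.04 m).
It fails at once if a bystander is disturbed (distance of any of offcut, tape, marker, sander from where it was at the start of the episode above 0.02 m).
It also fails if it takes over 64 s, if anything falls off the work surface, if the arm or the gripper's body presses on something with over 40 N, if the wrist force passes 120 N, or if a joint passes its speed limit or range.

## Robot

A 6-joint arm with a two-finger parallel gripper is mounted at the origin on a cart in front of the work surface, level with it; the furniture and walls round the work are solid. World frame = base frame: x ahead of the robot, y to its left, z up, the work surface at z = 0. Lengths are in mm, angles in rad, forces in N, time in s.
With the tool pointing down it reaches from about 275 to 750 mm from the base axis. Payload 10.2 kg.
Tool frame: the origin (TCP) lies between the finger pads; the fingertips stand 8 mm ahead of it and the grasp point (between the pads) lies 11 mm behind it; z points along the fingers, x is the direction in which the jaws open and shut, and the axes are right-handed (so a half turn about z gives the same grasp; the last joint's range is limited). The gripper opens to 85 mm and grips with 20 to 120 N. Pads are 22 mm wide; open, the fingers measure 114 mm over their backs; the gripper's body (76 mm by 85 mm) begins 54 mm behind the grasp point. The pads swing forward as they close: fully open they stand 13 mm farther back than shut.
Start: joints at [-1.38, 0.313, 1.498, -0, 1.331, -0.223], TCP at [211.086, -480.701, 239.294] pointing down, gripper open.
Joint ranges: [-2.94, 2.94], [-0.97, 2.17], [0.19, 2.56], [-1.23, 4.37], [0.02, 3.11], [-2.88, 2.88]. Speed limits (rad/s): [2.39, 2.39, 3.01, 3.14, 3.14, 3.14].

## Interface

Orientations are given as a unit quaternion [w, x, y, z].
In Python, from rig import sense, eyes, ctrl gives the robot as it stands.
- The arm moves only by the tool move_arm, never from a script. Its argument "rows" is a list that holds one entry, the list of rows, each a list of 5 numbers: the shift along the tool's x, y, z in mm, then the turn about the tool's z in units of 6 degrees (1.0 is 6 degrees), then the gripper command: -1 is shut, 1 is fully open, values between are in proportion. In form: [[[dx, dy, dz, roll, jaw], ...]]. A call has 1 to 12 rows; each row is the pose to reach, as a shift and turn from the pose measured when the call began, along the tool's axes at that moment; what a row does not reach only later rows make up. A row lasts 1/8 s, in which the tool goes at most 62.5 mm and 10.7 degrees, less where a joint would pass 70% of its speed; a pose out of reach is approached as far as the arm can. A call with a gripper value outside its range is refused whole. The fingers move at their own pace and stop on an object; "squeeze" is the grip in N (left out, the last holds). Time passes only in rows, so rows that repeat a pose let the fingers close. It gives the time, the measured TCP pose, the force and the opening at its end, in the units of the state.
- sense(): the state, without advancing time (a new reading comes with each control period).
- eyes.capture(name): name is "side" or "top" or "wrist"; returns a dict with "color" (400x640x3 uint8, blue, green, red), "vertical_fov" (degrees; the focal length in pixels is half the picture's height over the tangent of half this angle, whatever the lens; pixels are square), "cx", "cy" (the principal point, pixels), "xyz" and "attitude" of the camera in the world. Camera axes: x right, y down, z forward; pixel columns grow to the right and rows downward; lengths in mm; the calibration is good to about 2 mm. A picture is of the moment at which its call begins. There is no depth.
- ctrl.finish_job(): hands the job in, once; it reports no verdict.
The state is a dict: "time_s": time; "joints": joint angles; "dq": joint speeds; "tau": joint torques, N m; "eef_pos": TCP position; "ee_rot": TCP orientation; "force": force on the tool from outside, world axes, zero at the start; "wrist_torque": the same for the moment, N m; "grip_width": opening from 0.0 (shut) to 1.0 (fully open).
Only numpy, scipy, OpenCV 4.12 (cv2) and the standard library are available. Lean on these libraries where they do the work, as an engineer would, in place of code of your own. Each camera call takes 0.05 s, during which the arm holds its last target. There are 200 camera calls.

## Working session

There is one attempt and no reset: what is moved stays moved. The work goes in short steps, Python scripts to look and compute and a tool call to move; the robot and the scene stay as the last step left them, time stands still between calls to the robot, and variables do not carry over. Pictures are saved under pics/ and viewed, about 8 in all and at most 12, crops included, and the job is handed in when it is done.

Besides the shell and the picture viewer there is one more tool, called after "Emit:" as a command line: name --argument value ..., lists and objects as JSON in quotes. move_arm: Moves the arm, as the interface text tells. Its arguments: {"type":"object","properties":{"rows":{"type":"array","items":{"type":"array","items":{"type":"array","items":{"type":"number"}}}},"squeeze":{"type":"number"}},"required":["rows"]}

```bash
mkdir -p pics; ls; cat > h.py <<'E'
import numpy as np, cv2
from scipy.spatial.transform import Rotation as R
from rig import sense, eyes, ctrl
def rot(q): return R.from_quat([q[1],q[2],q[3],q[0]]).as_matrix()
def cam(n):
    c=eyes.capture(n); c['f']=200/np.tan(np.radians(c['vertical_fov'])/2)
    a=np.array(c['attitude']); c['R']=rot(a) if a.size==4 else a
    return c
def ray(c,u,v,z):
    d=c['R']@np.array([(u-c['cx'])/c['f'],(v-c['cy'])/c['f'],1]); p=np.array(c['xyz'])
    return p+d*(z-p[2])/d[2]
def proj(c,P):
    q=c['R'].T@(np.array(P)-c['xyz']); return c['f']*q[:2]/q[2]+[c['cx'],c['cy']]
E
python3 - <<'E'
from h import *
import pickle
s=sense(); print(s)
for n in('top','side'):
    c=cam(n); cv2.imwrite(f'pics/{n}0.png',c['color']); pickle.dump(c,open(f'{n}0.pkl','wb'))
    print({k:v for k,v in c.items() if k!='color'})
E
```

```text
pics
{'time_s': 0.0, 'joints': array([-1.38044132e+00,  3.13458400e-01,  1.49843861e+00,  4.42672801e-06,
        1.33098945e+00, -2.23395409e-01]), 'dq': array([ 0.00032349, -0.00171955,  0.00111447, -0.00164507,  0.0007527 ,
       -0.00124761]), 'tau': array([-6.39146856e-04, -4.12266827e+01, -2.59739470e+01, -2.35924354e-04,
        4.18673706e-03, -4.47712625e-05]), 'eef_pos': array([ 211.01885552, -480.45762716,  238.73019512]), 'ee_rot': array([-4.66417674e-04,  8.37270729e-01, -5.46788175e-01, -4.48265025e-04]), 'force': array([-0.70629725, -0.31273221,  0.08282237]), 'wrist_torque': array([ 0.01827769, -0.008895  ,  0.00084947]), 'grip_width': 1.0002530111817454}
{'vertical_fov': 51.620171981111504, 'cx': 319.88530789339933, 'cy': 197.76079524043146, 'xyz': array([ 380.99563868,  -10.34007452, 1316.78228039]), 'attitude': array([-0.03768795,  0.71045983, -0.70190124,  0.03407491]), 'f': np.float64(413.53407857394063), 'R': array([[ 0.0123471 , -0.99477684,  0.10132414],
       [-0.9999137 , -0.01182854,  0.00571712],
       [-0.00448874, -0.10138599, -0.99483704]])}
{'vertical_fov': 46.882070724485374, 'cx': 319.55728842417926, 'cy': 199.41369766156342, 'xyz': array([ -137.34196984, -1139.21056123,   587.415672  ]), 'attitude': array([-0.54880782,  0.79323006, -0.21497016,  0.15291789]), 'f': np.float64(461.2660738046463), 'R': array([[ 0.8608079 , -0.17319653,  0.47855274],
       [-0.50888666, -0.30519562,  0.80491615],
       [ 0.00664352, -0.93640728, -0.3508522 ]])}
```

View pics/top0.png

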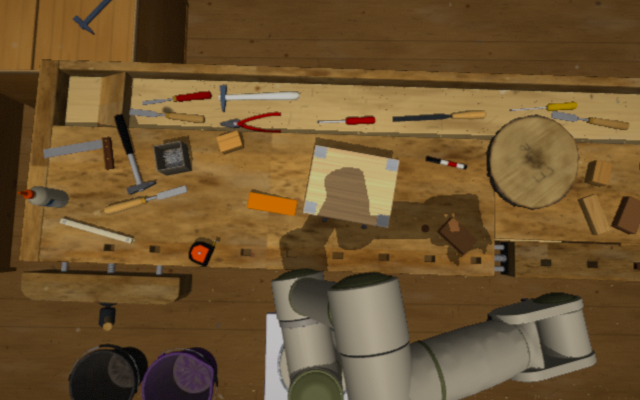

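View pics/side0.png

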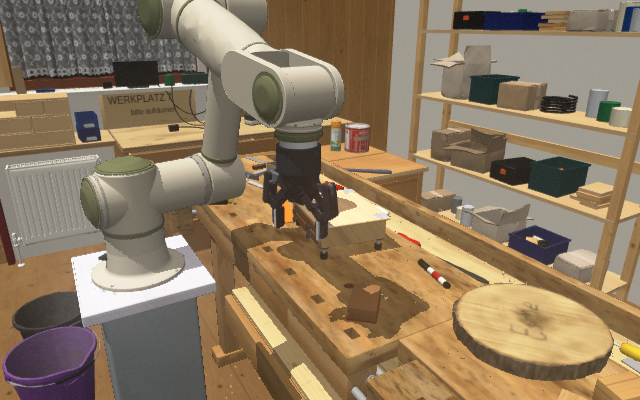

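Top view: chest top corners are roughly (316,146), (399,158), (390,226) and (304,213), with the short foot's plate near (311,208). The orange wedge lies left of it at (272,204), the tape at (200,253) and the offcut at (229,142). The side view is mostly blocked by the arm.

```bash
cat > meas.py <<'E'
from h import *
def chest(c,dbg=None):
    im=c['color']; hsv=cv2.cvtColor(im,cv2.COLOR_BGR2HSV)
    # corner plates: greyish-blue
    m=((hsv[...,0]>95)&(hsv[...,0]<135)&(hsv[...,1]>20)&(hsv[...,2]>70)).astype(np.uint8)
    m[:130]=0;m[245:]=0;m[:,:290]=0;m[:,410:]=0
    n,l,st,ce=cv2.connectedComponentsWithStats(m)
    return [(ce[i],st[i,4]) for i in range(1,n) if st[i,4]>25]
def wedge(c,box):
    im=c['color']; hsv=cv2.cvtColor(im,cv2.COLOR_BGR2HSV)
    m=((hsv[...,0]>5)&(hsv[...,0]<18)&(hsv[...,1]>215)&(hsv[...,2]>120)).astype(np.uint8)
    k=np.zeros_like(m);x0,y0,x1,y1=box;k[y0:y1,x0:x1]=1;m*=k
    cs=max(cv2.findContours(m,0,2)[0],key=cv2.contourArea); return cs,m
E
python3 - <<'E'
from meas import *
import pickle
c=pickle.load(open('top0.pkl','rb'))
for p,a in chest(c): print(p.round(1),a,ray(c,*p,102).round(1))
cs,m=wedge(c,(235,180,310,225)); r=cv2.minAreaRect(cs); b=cv2.boxPoints(r)
print(r,cv2.contourArea(cs)); 
ap=cv2.approxPolyDP(cs,2.5,True)[:,0]; print(ap.tolist())
for p in b: print(p.round(1),ray(c,*p,28).round(1),ray(c,*p,3).round(1))
im=c['color'][120:270,180:480]; cv2.imwrite('pics/crop.png',cv2.resize(im,None,fx=2.6,fy=2.6,interpolation=2))
E
```

```text
((271.7707214355469, 203.58407592773438), (48.553375244140625, 16.348529815673828), 10.12467098236084) 725.0
[[249, 193], [247, 207], [294, 214], [296, 200]]
[246.4 207.4] [479.3 226.4  28. ] [481.2 231.    3. ]
[249.3 191.3] [530.1 218.9  28. ] [533.  223.4   3. ]
[297.1 199.8] [505.   68.3  28. ] [507.4  69.8   3. ]
[294.2 215.9] [454.4  76.4  28. ] [455.9  78.1   3. ]
```

View pics/crop.png

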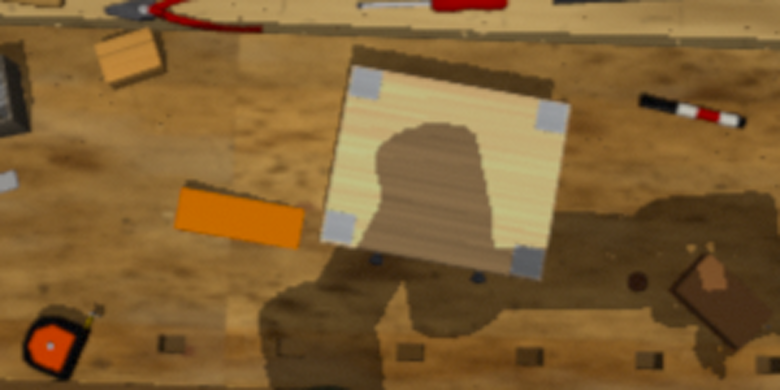

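The crop shows the chest top corners at crop pixels (352,66), (569,103), (543,279) and (321,241). The wedge is at (175..304, 187..248), with its thin end towards the chest.

```bash
python3 - <<'E'
from meas import *
import pickle
c=pickle.load(open('top0.pkl','rb'))
P=np.array([ray(c,180+(u+.5)/2.6-.5,120+(v+.5)/2.6-.5,102)[:2] for u,v in [(352,66),(569,103),(543,279),(321,241)]])
print(P.round(1)); 
M=np.array([[104,128],[104,-128],[-104,-128],[-104,128]])
pm=P.mean(0); H=M.T@(P-pm); th=np.arctan2(H[0,1]-H[1,0],H[0,0]+H[1,1])
Rm=np.array([[np.cos(th),-np.sin(th)],[np.sin(th),np.cos(th)]])
print('chest',pm,np.degrees(th),'res',(P-pm-M@Rm.T).round(1))
foot=pm+Rm@[-82,105]; print('foot',foot)
cs,m=wedge(c,(235,180,310,225)); b=cv2.boxPoints(cv2.minAreaRect(cs)); b=b[np.argsort(b[:,0])]
# box edges: pixel centre contour -> expand .5 px
tb=np.mean([ray(c,*p,28) for p in b[:2]],0)[:2]; tt=np.mean([ray(c,*p,3) for p in b[2:]],0)[:2]
d=tt-tb; print('back',tb,'tip',tt,np.linalg.norm(d),'yaw',np.degrees(np.arctan2(d[0],-d[1])))
print('tip in chest',Rm.T@(tt-pm),'back in chest',Rm.T@(tb-pm))
s=sense();print(rot(s['ee_rot']).round(3))
for u,v in [(200,253),(229,142)]: print(ray(c,u,v,40).round())
E
```

```text
[[ 663.    13. ]
 [ 622.6 -236.2]
 [ 421.  -205.5]
 [ 460.9   45.3]]
chest [541.87461571 -95.84928142] -9.018082641635074 res [[-1.7 -1.3]
 [-1.9  2.4]
 [ 1.9  0.4]
 [ 1.7 -1.5]]
foot [477.34657243  20.70599144]
back [504.72439932 222.67009226] tip [481.62009669  73.9590642 ] 150.49511177166136 yaw -8.831084104656837
tip in chest [-86.12651649 158.26466586] back in chest [-86.61769256 308.7589761 ]
[[ 0.402 -0.916 -0.   ]
 [-0.916 -0.402  0.001]
 [-0.001 -0.    -1.   ]]
[336. 362.  40.]
[684. 285.  40.]
```

Chest yaw is -9° and the short foot is at (477, 21). The wedge is aligned with it (tip 4 mm off in x). I'll move over the corner with the jaws shut and tool x along chest x.

Emit:
move_arm --rows '[[[-29, -37, 0, -0.8, -1], [-58, -74, 0, -1.6, -1], [-88, -111, 0, -2.4, -1], [-117, -148, 0, -3.2, -1], [-146, -185, 0, -4, -1], [-176, -222, 0, -4.8, -1], [-205, -260, 0, -5.6, -1], [-235, -297, 0, -6.4, -1], [-264, -334, 0, -7.2, -1], [-293, -371, 0, -8, -1], [-323, -408, 0, -8.8, -1], [-352, -445, 0, -9.55, -1]]]' --squeeze 20

```text
time_s: 1.6
eef_pos: [477.4, 22.3, 239.1]
ee_rot: [-0.001, 0.997, -0.077, -0.0]
force: [-0.8, 0.2, 0.1]
grip_width: -0.005
```

```bash
cat > st.py <<'E'
from h import *
def st():
    s=sense(); T=rot(s['ee_rot']); p=s['eef_pos']
    print('t',round(s['time_s'],2),'p',p.round(1),'F',s['force'].round(2),'grip',round(s['grip_width'],2),'x',T[:,0].round(3),'z',T[:,2].round(3)); return p,T
def to(g):
    p,T=st(); print('shift',(T.T@(np.array(g)-p)).round(1),'roll',round(np.degrees(np.arctan2(T[1,0],T[0,0])+np.radians(9))/6,2))
E
python3 -c "
from st import *
to([477,21,116])"
```

```text
t 1.6 p [477.4  22.3 239.1] F [-0.78  0.24  0.08] grip -0.01 x [ 0.988 -0.153 -0.001] z [-0.001  0.001 -1.   ]
shift [-1.000e-01  1.500e+00  1.231e+02] roll 0.03
```

Emit:
move_arm --rows '[[[0, 1.5, 40, 0, -1], [0, 1.5, 80, 0, -1], [0, 1.5, 110, 0, -1], [0, 1.5, 121, 0, -1], [0, 1.5, 121, 0, -1]]]'

```text
time_s: 2.22
eef_pos: [477.1, 20.9, 118.2]
ee_rot: [-0.001, 0.997, -0.077, -0.001]
force: [0.4, -0.3, -0.1]
grip_width: -0.0
```

Emit:
move_arm --rows '[[[0, 0, 2, 0, -1], [0, 0, 4, 0, -1], [0, 0, 6, 0, -1], [0, 0, 8, 0, -1], [0, 0, 9, 0, -1], [0, 0, 9, 0, -1]]]'

```text
time_s: 2.98
eef_pos: [477.1, 21.0, 109.4]
ee_rot: [-0.001, 0.997, -0.077, -0.001]
force: [-1.5, 0.6, 3.1]
grip_width: -0.002
```

Emit:
move_arm --rows '[[[0, 0, 1, 0, -1], [0, 0, 2, 0, -1], [0, 0, 3, 0, -1], [0, 0, 4, 0, -1], [0, 0, 5, 0, -1], [0, 0, 5, 0, -1]]]'

```text
time_s: 3.72
eef_pos: [477.1, 21.0, 104.3]
ee_rot: [-0.001, 0.997, -0.077, -0.001]
force: [-0.8, 1.6, 4.0]
grip_width: -0.001
```

Emit:
move_arm --rows '[[[0, 0, 1, 0, -1], [0, 0, 2, 0, -1], [0, 0, 2, 0, -1]]]'

```text
time_s: 4.1
eef_pos: [477.1, 20.9, 102.2]
ee_rot: [-0.0, 0.997, -0.077, -0.001]
force: [-2.6, 1.1, 3.6]
grip_width: 0.003
```

Emit:
move_arm --rows '[[[0, 0, 1, 0, -1], [0, 0, 1, 0, -1]]]'

```text
time_s: 4.35
eef_pos: [477.1, 20.9, 101.0]
ee_rot: [-0.0, 0.997, -0.077, -0.001]
force: [-1.9, 1.7, 4.8]
grip_width: 0.002
```

Emit:
move_arm --rows '[[[0, 0, 1, 0, -1], [0, 0, 1, 0, -1]]]'

```text
time_s: 4.6
eef_pos: [477.2, 20.8, 100.0]
ee_rot: [-0.0, 0.997, -0.077, -0.0]
force: [-1.8, 0.3, 3.0]
grip_width: 0.004
```

Emit:
move_arm --rows '[[[0, 0, -3, 0, -1], [0, 0, -6, 0, -1], [0, 0, -9, 0, -1], [0, 0, -12, 0, -1], [0, 0, -20, 0, -1], [0, 0, -40, 0, -1], [0, -60, -60, 0, -1], [0, -120, -60, 0, -1], [0, -180, -60, 0, -1], [0, -230, -60, 0, -1], [0, -235, -60, 0, -1], [0, -235, -60, 0, -1]]]'

```text
time_s: 6.1
eef_pos: [513.1, 252.8, 160.1]
ee_rot: [-0.0, 0.997, -0.077, -0.001]
force: [0.1, -0.3, 0.4]
grip_width: -0.004
```

```bash
python3 - <<'E'
from st import *
from meas import wedge
c=cam('top'); cv2.imwrite('pics/crop2.png',cv2.resize(c['color'][120:270,180:480],None,fx=2.6,fy=2.6,interpolation=2))
to([510.7,260.2,17])
E
```

```text
t 6.15 p [513.2 252.2 160.2] F [-0.45 -0.24  0.21] grip -0.0 x [ 0.988 -0.154 -0.001] z [-0.001  0.001 -1.   ]
shift [ -3.5  -7.5 143.2] roll 0.02
```

View pics/crop2.png

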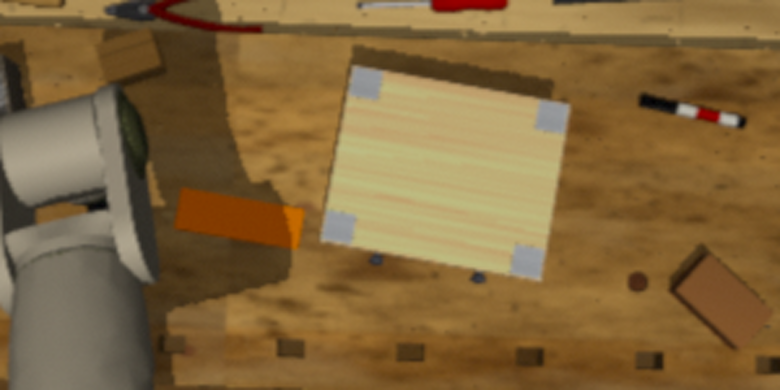

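Chest and wedge are unmoved, and the way down behind the wedge is clear.

Emit:
move_arm --rows '[[[-2, -8, 40, 0, -1], [-2, -8, 80, 0, -1], [-2, -8, 115, 0, -1], [-2, -8, 135, 0, -1], [-2, -8, 143, 0, -1], [-2, -8, 143, 0, -1]]]'

```text
time_s: 6.9
eef_pos: [512.5, 259.8, 17.5]
ee_rot: [-0.0, 0.997, -0.078, -0.001]
force: [-0.4, 0.7, 1.5]
grip_width: -0.003
```

Emit:
move_arm --rows '[[[0, 6, 0, 0, -1], [0, 12, 0, 0, -1], [0, 18, 0, 0, -1], [0, 24, 0, 0, -1], [0, 29, 0, 0, -1], [0, 34, 0, 0, -1], [0, 39, 0, 0, -1], [0, 44, 0, 0, -1], [0, 49, 0, 0, -1], [0, 54, 0, 0, -1], [0, 58, 0, 0, -1], [0, 62, 0, 0, -1]]]'

```text
time_s: 8.4
eef_pos: [502.9, 198.4, 17.6]
ee_rot: [-0.0, 0.997, -0.078, -0.001]
force: [-0.2, 2.3, 2.1]
grip_width: 0.001
```

```bash
python3 - <<'E'
from st import *
import pickle
c=cam('top'); cv2.imwrite('pics/c3.png',cv2.resize(c['color'][130:270,180:420],None,fx=3,fy=3,interpolation=2))
p,T=st(); th=np.radians(-9.02); Rm=np.array([[np.cos(th),-np.sin(th)],[np.sin(th),np.cos(th)]])
print('tcp in chest',Rm.T@(p[:2]-[541.9,-95.85]))
E
```

```text
t 8.45 p [502.9 198.   17.5] F [-0.17  0.41 -0.33] grip -0.0 x [ 0.988 -0.155 -0.001] z [-0.001  0.    -1.   ]
tcp in chest [-84.63222163 284.09750977]
```

View pics/c3.png

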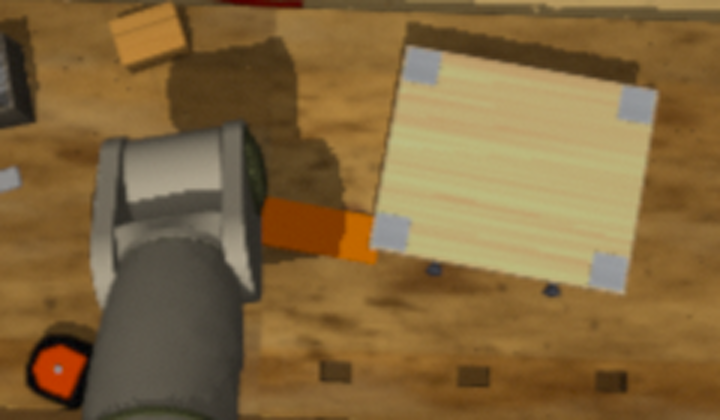

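The wedge is still straight and its thin end is now at the chest edge. I'll go on to just before the earliest contact, then take small steps.

Emit:
move_arm --rows '[[[0, 5, 0, 0, -1], [0, 10, 0, 0, -1], [0, 14, 0, 0, -1], [0, 18, 0, 0, -1], [0, 22, 0, 0, -1], [0, 26, 0, 0, -1], [0, 29, 0, 0, -1], [0, 32, 0, 0, -1], [0, 35, 0, 0, -1], [0, 38, 0, 0, -1], [0, 38, 0, 0, -1]]]'

```text
time_s: 9.82
eef_pos: [496.9, 160.2, 17.4]
ee_rot: [-0.0, 0.997, -0.078, -0.001]
force: [0.0, -0.5, 0.7]
grip_width: 0.001
```

Emit:
move_arm --rows '[[[0, 1.5, 0, 0, -1], [0, 3, 0, 0, -1], [0, 4.5, 0, 0, -1], [0, 6, 0, 0, -1], [0, 6, 0, 0, -1]]]'

```text
time_s: 10.45
eef_pos: [495.9, 154.1, 17.4]
ee_rot: [0.0, 0.997, -0.078, -0.001]
force: [0.4, -0.3, -0.3]
grip_width: 0.003
```

Emit:
move_arm --rows '[[[0, 1, 0, 0, -1], [0, 2, 0, 0, -1], [0, 3, 0, 0, -1], [0, 4, 0, 0, -1], [0, 4, 0, 0, -1]]]'

```text
time_s: 11.08
eef_pos: [495.2, 150.0, 17.4]
ee_rot: [0.0, 0.997, -0.078, -0.001]
force: [0.1, -0.2, 0.1]
grip_width: 0.0
```

Emit:
move_arm --rows '[[[0, 1, 0, 0, -1], [0, 2, 0, 0, -1], [0, 2, 0, 0, -1]]]'

```text
time_s: 11.45
eef_pos: [494.9, 147.9, 17.4]
ee_rot: [0.0, 0.997, -0.078, -0.001]
force: [0.5, -0.5, 0.1]
grip_width: -0.003
```

Emit:
move_arm --rows '[[[0, 1, 0, 0, -1], [0, 2, 0, 0, -1], [0, 2, 0, 0, -1]]]'

```text
time_s: 11.82
eef_pos: [494.6, 145.8, 17.4]
ee_rot: [0.0, 0.997, -0.078, -0.001]
force: [-0.5, 0.4, 0.7]
grip_width: -0.0
```

Emit:
move_arm --rows '[[[0, 1, 0, 0, -1], [0, 2, 0, 0, -1], [0, 2, 0, 0, -1]]]'

```text
time_s: 12.2
eef_pos: [494.2, 143.7, 17.4]
ee_rot: [0.0, 0.997, -0.078, -0.001]
force: [0.2, -0.4, -0.5]
grip_width: 0.002
```

Emit:
move_arm --rows '[[[0, 1, 0, 0, -1], [0, 2, 0, 0, -1], [0, 2, 0, 0, -1]]]'

```text
time_s: 12.58
eef_pos: [493.9, 141.7, 17.4]
ee_rot: [0.0, 0.997, -0.078, -0.001]
force: [0.7, -1.0, -0.1]
grip_width: 0.002
```

Emit:
move_arm --rows '[[[0, 1, 0, 0, -1], [0, 1.5, 0, 0, -1], [0, 1.5, 0, 0, -1]]]'

```text
time_s: 12.95
eef_pos: [493.6, 140.1, 17.4]
ee_rot: [0.0, 0.997, -0.078, -0.001]
force: [-1.2, -0.6, 0.0]
grip_width: -0.001
```

Emit:
move_arm --rows '[[[0, 1, 0, 0, -1], [0, 1.5, 0, 0, -1], [0, 1.5, 0, 0, -1]]]'

```text
time_s: 13.32
eef_pos: [493.4, 138.6, 17.4]
ee_rot: [0.0, 0.997, -0.078, -0.001]
force: [0.5, -0.2, -0.3]
grip_width: -0.002
```

Emit:
move_arm --rows '[[[0, 1, 0, 0, -1], [0, 1.5, 0, 0, -1], [0, 1.5, 0, 0, -1]]]'

```text
time_s: 13.7
eef_pos: [493.2, 137.0, 17.4]
ee_rot: [0.0, 0.997, -0.078, -0.001]
force: [-0.4, -0.7, -0.2]
grip_width: -0.001
```

```bash
python3 - <<'E'
from st import *
c=cam('top'); a=cv2.resize(c['color'][140:250,220:420],None,fx=3,fy=3,interpolation=2)
d=cam('side'); q=proj(d,[477,21,10]); print(q); x,y=int(q[0]),int(q[1]); b=cv2.resize(d['color'][y-40:y+40,max(0,x-100):x+100],(600,240),interpolation=2)
cv2.imwrite('pics/c4.png',np.vstack([a,b]))
E
```

```text
[298.46145466 225.27610098]
```

View pics/c4.png

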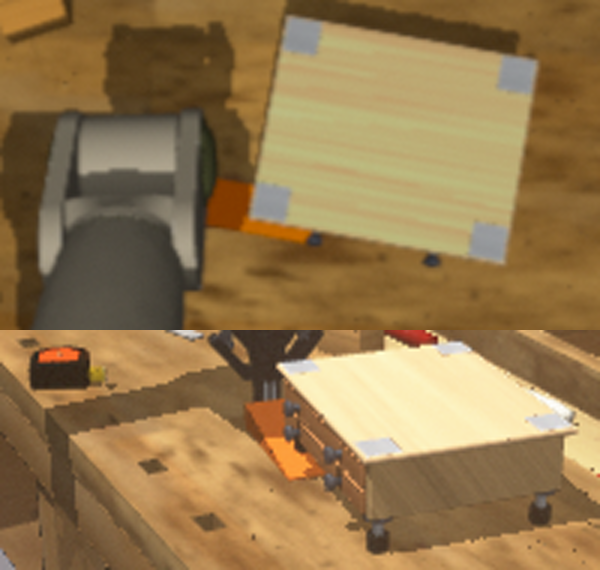

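The wedge is straight under the foot and the chest hasn't moved (top corners as before). I'll keep taking small steps until the force rises.

Emit:
move_arm --rows '[[[0, 1, 0, 0, -1], [0, 1.5, 0, 0, -1], [0, 1.5, 0, 0, -1]]]'

```text
time_s: 14.18
eef_pos: [492.9, 135.5, 17.4]
ee_rot: [0.0, 0.997, -0.078, -0.001]
force: [-0.7, 0.8, -0.4]
grip_width: 0.001
```

Emit:
move_arm --rows '[[[0, 1, 0, 0, -1], [0, 1.5, 0, 0, -1], [0, 1.5, 0, 0, -1]]]'

```text
time_s: 14.55
eef_pos: [492.7, 134.2, 17.4]
ee_rot: [0.0, 0.997, -0.078, -0.001]
force: [0.8, 4.5, -0.3]
grip_width: 0.003
```

Emit:
move_arm --rows '[[[0, 1, 0, 0, -1], [0, 1, 0, 0, -1], [0, 1, 0, 0, -1]]]'

```text
time_s: 14.92
eef_pos: [492.6, 133.6, 17.4]
ee_rot: [0.0, 0.997, -0.078, -0.001]
force: [0.9, 6.7, -0.5]
grip_width: 0.002
```

Tight: the push rose from nothing to 4.5 N and then 6.7 N. Now I'll back off, rise and go over the corner.

Emit:
move_arm --rows '[[[0, -4, 0, 0, -1], [0, -15, 0, 0, -1], [0, -25, -20, 0, -1], [0, -25, -60, 0, -1], [0, -25, -110, 0, -1], [0, -20, -125, 0, -1], [0, 25, -125, 0, -1], [0, 70, -125, 0, -1], [2, 105, -120, 0, -1], [2, 114, -110, 0, -1], [2, 114, -102, 0, -1], [2, 114, -101, 0, -1]]]'

```text
time_s: 16.42
eef_pos: [476.7, 21.7, 117.5]
ee_rot: [-0.0, 0.997, -0.078, -0.002]
force: [-0.4, 0.3, -0.3]
grip_width: 0.0
```

```bash
python3 -c "
from st import *
to([477,21,110])"
```

```text
t 16.43 p [476.7  21.7 117.5] F [-0.45  0.28 -0.3 ] grip 0.0 x [ 0.988 -0.155 -0.004] z [-0.004  0.001 -1.   ]
shift [0.5 0.7 7.5] roll 0.02
```

Emit:
move_arm --rows '[[[0.5, 0.5, 2, 0, -1], [0.5, 0.5, 4, 0, -1], [0.5, 0.5, 5.5, 0, -1], [0.5, 0.5, 6.5, 0, -1], [0.5, 0.5, 7, 0, -1], [0.5, 0.5, 7, 0, -1]]]'

```text
time_s: 17.18
eef_pos: [477.1, 21.1, 110.6]
ee_rot: [-0.0, 0.997, -0.078, -0.002]
force: [-0.1, 0.0, -0.3]
grip_width: -0.001
```

Emit:
move_arm --rows '[[[0, 0, 0.5, 0, -1], [0, 0, 1, 0, -1], [0, 0, 1, 0, -1]]]'

```text
time_s: 17.55
eef_pos: [477.2, 21.1, 110.0]
ee_rot: [-0.0, 0.997, -0.078, -0.002]
force: [-1.9, -0.5, 5.9]
grip_width: 0.002
```

Emit:
move_arm --rows '[[[0, 0, 0.5, 0, -1], [0, 0, 0.8, 0, -1], [0, 0, 0.8, 0, -1], [0, 0, 0.8, 0, -1]]]'

```text
time_s: 18.05
eef_pos: [477.2, 21.1, 110.0]
ee_rot: [-0.0, 0.997, -0.078, -0.001]
force: [-3.3, 0.9, 9.1]
grip_width: -0.003
```

Emit:
move_arm --rows '[[[0, 0, 0.3, 0, -1], [0, 0, 0.3, 0, -1], [0, 0, 0.3, 0, -1]]]'

```text
time_s: 18.42
eef_pos: [477.2, 21.1, 110.0]
ee_rot: [-0.0, 0.997, -0.078, -0.001]
force: [-2.6, 0.9, 6.7]
grip_width: 0.004
```

Emit:
move_arm --rows '[[[0, 0, 0.9, 0, -1], [0, 0, 0.9, 0, -1], [0, 0, 0.9, 0, -1], [0, 0, 0.9, 0, -1], [0, 0, 0.9, 0, -1], [0, 0, 0.9, 0, -1]]]'

```text
time_s: 19.18
eef_pos: [477.2, 21.1, 109.9]
ee_rot: [0.0, 0.997, -0.077, -0.001]
force: [-5.4, 0.5, 12.4]
grip_width: -0.004
```

```bash
python3 - <<'E'
from st import *
c=cam('top'); st(); d=cam('side'); st()
cv2.imwrite('pics/c5.png',np.vstack([cv2.resize(c['color'][140:250,220:420],None,fx=3,fy=3),cv2.resize(d['color'][185:265,198:398],(600,240))]))
E
```

```text
t 19.23 p [477.2  21.1 109.9] F [-5.3  -0.86 11.84] grip 0.0 x [ 0.988 -0.154 -0.003] z [-0.003  0.    -1.   ]
t 19.27 p [477.2  21.1 109.9] F [-4.42  0.02 11.9 ] grip 0.0 x [ 0.988 -0.154 -0.003] z [-0.003  0.    -1.   ]
```

View pics/c5.png

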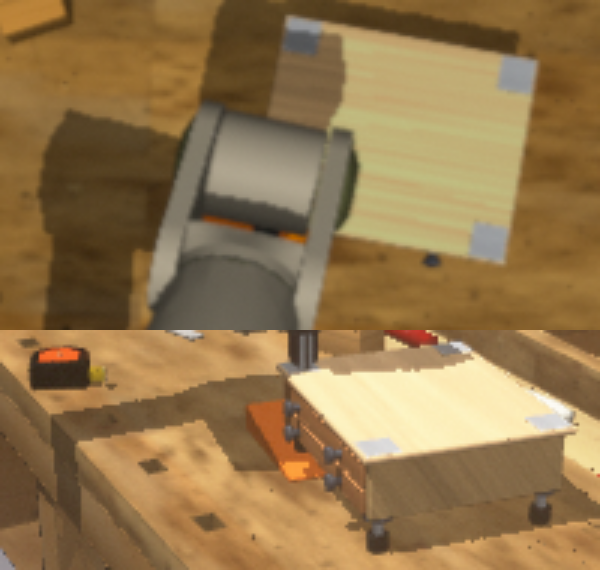

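The chest is level and in place with the wedge under the foot. The corner holds steady at about 12 N, so I'm handing in.

```bash
python3 -c "
from st import *
print(ctrl.finish_job())"
```

```text
the job is handed in; nothing more can be done
None
```

The job is handed in, after about 19 s of the 64 s allowed; the hand-in gives no verdict, so I can't confirm that it passed.

- **Rocking:** I pressed the corner over the short foot and it sank about 10 mm at 3–5 N without meeting the bench. That is about 0.07 rad of tilt. I then let go, and the chest stood level again.
- **Wedging:** I pushed the wedge along the bench under the foot. The push was lost in the roughly 1 N force noise until it rose to 4.5 N and then 6.7 N. I stopped there, below the 9 N that shoves the chest.
- **Final hold:** I pressed the same corner again, within about 1 mm of the point I measured over the foot. At about 12 N it sank only about 0.1 mm after the first firm reading, so it no longer rocks.

**Last checks:** In the last top and side pictures the chest looks level and in its starting place, with the wedge straight under the foot. The tape and offcut look undisturbed. The marker and sanding block were outside the last crops, but the arm went nowhere near them after the start. I did not measure the load on the wedge directly. A sideways force of about 5 N at the finger comes with the final press, and no movement showed.

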